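# Pop the tile out of the painting nest and stop it

## Task

Pop the bisque tile out of the sloping tile nest: with one finger push the nest's thumb paddle right down, and with the other finger stop the tile as it slides out over the front sill, before it is halfway out. Finish while holding it so, the paddle still down and the tile resting against your finger; do not pick the tile up, and leave the other things on the bench where they are.

Things in the scene. Friction and masses are not known exactly. Their poses are not given: they have to be found in the camera images.
- nest: Stand of the tile nest: plywood wedge on a 150 x 150 mm foot board, fixed to the bench; origin under its centre, x away from its low front, y to the paddle's side, z up. The tray on it slopes 0.35 rad down to its front, which faces the robot, and is slippery: once lifted over the sill the tile slides out by itself, between the cheeks, in under a second, and topples off when over 60 mm out.
- tray: Sloping tray of pale wood with a recess 103 x 103 mm. Origin: centre of the recess floor, 85 mm over the bench; x uphill, y to the paddle's side, z square to the tray. Side cheeks (51.5 to 63.5 mm off the middle) and back stop reach z = 18 mm, the low front sill (x = -51.5 to -63.5 mm) only z = 8 mm. Before the sill there is free air down to the bench.
- tile: Bisque tile in the tray: pale unglazed clay, low relief, 100 x 100 x 12 mm, 0.2 kg, loose. Origin: centre of its underside; axes as the tray's. At the start it lies against the sill (tray x = -1.5 mm), its top 4 mm over the sill's. Paddle right down lifts it 12 mm, square to the tray. Sliding out lowers its x in the tray's frame; at x = -50 mm it is halfway out.
- ejector (a joint): Turn of the paddle's sprung lever in rad: 0 up (rest), 0.27 right down on its stop. A plate under the tile rises 45 mm per rad, so the tile clears the sill at about 0.18 rad. It springs back when let go, and the plate sinks again. The push at the paddle's middle grows from about 4 to 10 N.
- paddle (a point): Middle of the thumb paddle's top face. The paddle is a ribbed steel plate, 36 mm along the tray's x and 26 mm along y, standing out before the tray's corner: its middle is at x, y, z = -98, 81, 0 mm in the tray's frame when up, about -100, 81, -14 mm when right down (35 to 40 mm above the bench). Between its inner edge and the tile's path (y = -50 to 50 mm) is a gap of 18 mm.
- glaze_jar: bystander: squat closed glaze jar, diameter 60, height 75 mm, beside the nest; origin at its underside
- brush: bystander: flat brush, 170 mm long, lying beside the nest on the paddle's side
- rib: bystander: flat wooden potter's rib, about 95 x 72 x 6 mm, lying in front of the nest
- kiln_post: bystander: square kiln post 36 x 36 x 100 mm standing behind the nest; origin at its underside
- mug: bystander: bisque mug, diameter 78, height 95 mm
- bowl: bystander: bisque bowl, diameter 124, height 55 mm
- spare_tiles: bystander: stack of three spare bisque tiles, 100 x 100 x 36 mm, lying flat on the bench; not the tile of the job
- tall_jar: bystander: closed jar with a black cap, diameter 68, height 115 mm

How it is judged:
By the outcome, as a careful person would: the job done as asked, in the order asked, and still so for the second after the job is handed in, while the arm keeps its last pose, push and grip.
It also fails if it takes over 29 s, if anything falls off the work surface, if the arm or the gripper's body presses on something with over 40 N, if the wrist force passes 120 N, or if a joint passes its speed limit or range.

## Robot

A 6-joint arm with a two-finger parallel gripper is mounted at the origin on the work surface. World frame = base frame: x ahead of the robot, y to its left, z up, the work surface at z = 0. Lengths are in m, angles in rad, forces in N, time in s.
With the tool pointing down it reaches from about 0.375 to 0.9 m from the base axis. Payload 3.1 kg.
Tool frame: the origin (TCP) lies midway between the tips of the shut fingers; the grasp point (between the pads) lies 19 mm behind it; z points along the fingers, x is the direction in which the jaws open and shut, and the axes are right-handed (so a half turn about z gives the same grasp; the last joint's range is limited). The gripper opens to 87 mm and grips with 3 to 60 N. Pads are 19 mm wide; open, the fingers measure 117 mm over their backs; the gripper's body (75 mm by 190 mm) begins 51 mm behind the grasp point.
Start: joints at [1.131, 0.527, 1.433, -0, 1.181, -0.178], TCP at [0.161, 0.604, 0.223] pointing down, gripper open.
Joint ranges: [-3.08, 3.08], [-0.75, 2.2], [0.22, 2.44], [-1.43, 4.57], [0, 2.65], [-2.85, 2.85]. Speed limits (rad/s): [2.79, 2.79, 3.14, 3.14, 3.14, 3.14].

## Interface

Orientations are given as a unit quaternion [x, y, z, w].
In Python, from rig import * gives the robot as it stands.
- The arm moves only by the tool drive_tool, never from a script. Its argument "plan" is a list of rows, each an object with "offset": the shift along the tool's x, y, z in cm, a list of three; "delta_rot": the turn, a rotation vector about the tool's x, y, z in degrees, a list of three; "jaw": the finger opening in cm, from 0 to 8.7. In form: [{"offset": [dx, dy, dz], "delta_rot": [wx, wy, wz], "jaw": jaw}, ...]. A call has exactly 8 rows; each row is the pose to reach, as a shift and turn from the pose commanded when the call began, along the tool's axes at that moment; what a row does not reach only later rows make up. A row lasts 1/12 s, in which the tool goes at most 41.7 mm and 7.16 degrees, less where a joint would pass 70% of its speed; a pose out of reach is approached as far as the arm can. A call with a gripper value outside its range is refused whole. The fingers move at their own pace and stop on an object; "squeeze" is the grip in N (left out, the last holds). Time passes only in rows, so rows that repeat a pose let the fingers close, or fill a call up. It gives the time, the measured TCP pose, the force and the opening at its end, in the units of the state.
- get_obs(): the state, without advancing time (a new reading comes with each control period).
- camera(name): name is "scene" or "top"; returns the picture (400x640x3 uint8, red, green, blue); there is no depth.
- calibration(name): a dict with "K" (3x3 intrinsics, pixels), "pose" (4x4, takes a point from camera to world coordinates). Camera axes: x right, y down, z forward; pixel columns grow to the right and rows downward; lengths in m; the calibration is good to about 2 mm. A picture is of the moment at which its call begins. calibration takes no time and is no camera call.
- hand_in(): hands the job in, once; it reports no verdict.
The state is a dict: "time": time; "q": joint angles; "joint_velocities": joint speeds; "joint_torque": joint torques, N m; "position": TCP position; "tool_rot": TCP orientation; "ft_force": force on the tool from outside, world axes, zero at the start; "moment": the same for the moment, N m; "grip_width": finger opening in m.
Only numpy, scipy, OpenCV 4.12 (cv2) and the standard library are available. Lean on these libraries where they do the work, as an engineer would, in place of code of your own. Each camera call takes 0.05 s, during which the arm holds its last target.

## Working session

There is one attempt and no reset: what is moved stays moved. The work goes in short steps, Python scripts to look and compute and a tool call to move; the robot and the scene stay as the last step left them, time stands still between calls to the robot, and variables do not carry over. Pictures are saved under pics/ and viewed, and the job is handed in when it is done.

Besides the shell and the picture viewer there is one more tool, called after ">>>" as name([rows], argument=value, ...), one row to a line, values as JSON. drive_tool: Moves the arm, as the interface text tells. Its arguments: {"type":"object","properties":{"plan":{"type":"array","items":{"type":"object","properties":{"offset":{"type":"array","items":{"type":"number"}},"delta_rot":{"type":"array","items":{"type":"number"}},"jaw":{"type":"number"}}}},"squeeze":{"type":"number"}},"required":["plan"]}

```bash
ls; mkdir -p pics
python3 - <<'E'
from rig import *
import cv2
o=get_obs()
print({k:o[k] for k in ('time','q','position','tool_rot','ft_force','grip_width')})
for n in ('scene','top'):
    im=camera(n); cv2.imwrite(f'pics/{n}0.png',im[:,:,::-1])
    c=calibration(n); print(n,c)
E
```

```text
pics
{'time': 0.0, 'q': array([ 1.13151219e+00,  5.28466864e-01,  1.43389886e+00, -3.81928714e-06,
        1.18140720e+00, -1.78494292e-01]), 'position': array([0.16080368, 0.60319852, 0.22157231]), 'tool_rot': array([ 7.93045039e-01,  6.09162029e-01, -9.67887870e-04,  5.01593214e-04]), 'ft_force': array([-0.08263333,  0.15722555, -0.38942755]), 'grip_width': 0.08679009167925819}
scene {'K': array([[437.12232813,   0.        , 316.90395886],
       [  0.        , 437.12232813, 200.84364069],
       [  0.        ,   0.        ,   1.        ]]), 'pose': array([[ 0.61639635,  0.51024557, -0.59975412,  1.25511086],
       [ 0.78738439, -0.40811365,  0.46202714, -0.50994997],
       [-0.00902055, -0.75702887, -0.65331916,  0.8471404 ],
       [ 0.        ,  0.        ,  0.        ,  1.        ]])}
top {'K': array([[484.7776754 ,   0.        , 311.87342052],
       [  0.        , 484.7776754 , 193.29589312],
       [  0.        ,   0.        ,   1.        ]]), 'pose': array([[ 0.01546134, -0.99696969,  0.07623905,  0.45697788],
       [-0.99982735, -0.01462962,  0.01145576,  0.03228909],
       [-0.0103057 , -0.07640301, -0.99702376,  1.2968348 ],
       [ 0.        ,  0.        ,  0.        ,  1.        ]])}
```

View pics/scene0.png

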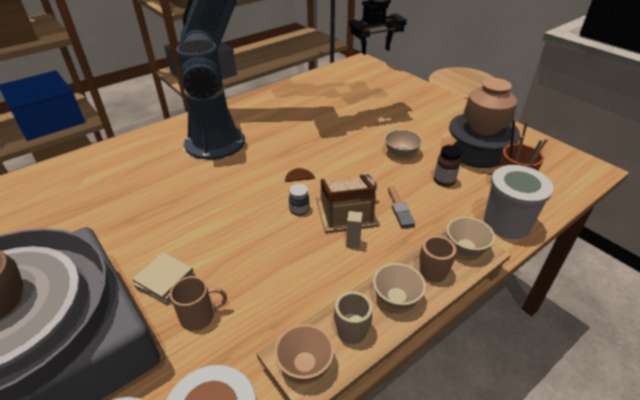

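View pics/top0.png

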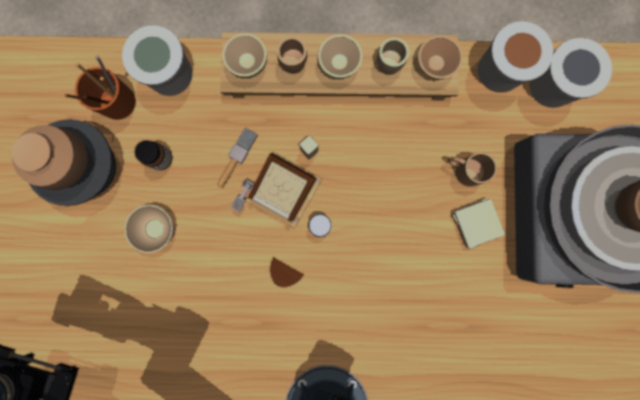

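Run:
```python
import cv2
a=cv2.imread('pics/top0.png')[120:300,200:360]; b=cv2.imread('pics/scene0.png')[150:260,270:430]
cv2.imwrite('pics/topc.png',cv2.resize(a[0:120],None,fx=5,fy=5,interpolation=cv2.INTER_CUBIC))
cv2.imwrite('pics/scenec.png',cv2.resize(b,None,fx=5,fy=5,interpolation=cv2.INTER_CUBIC))
```

```text
(no output)
```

View pics/topc.png

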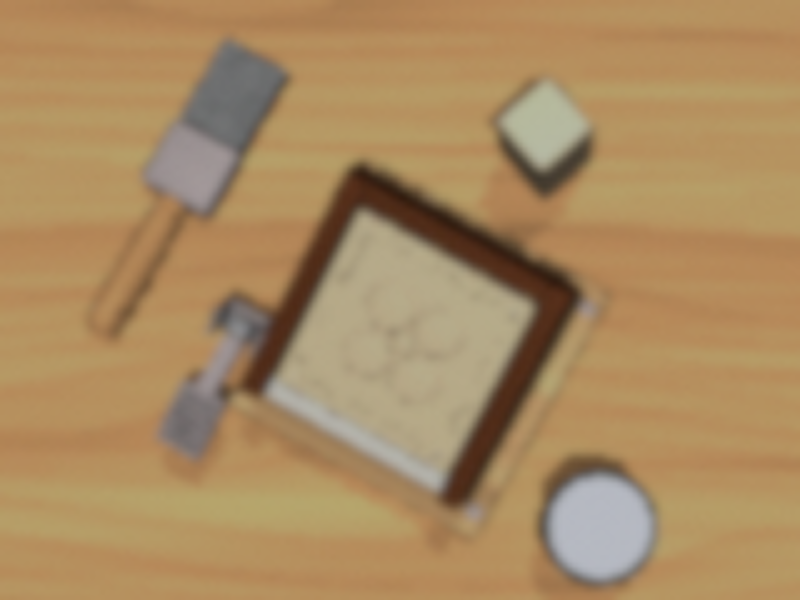

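View pics/scenec.png

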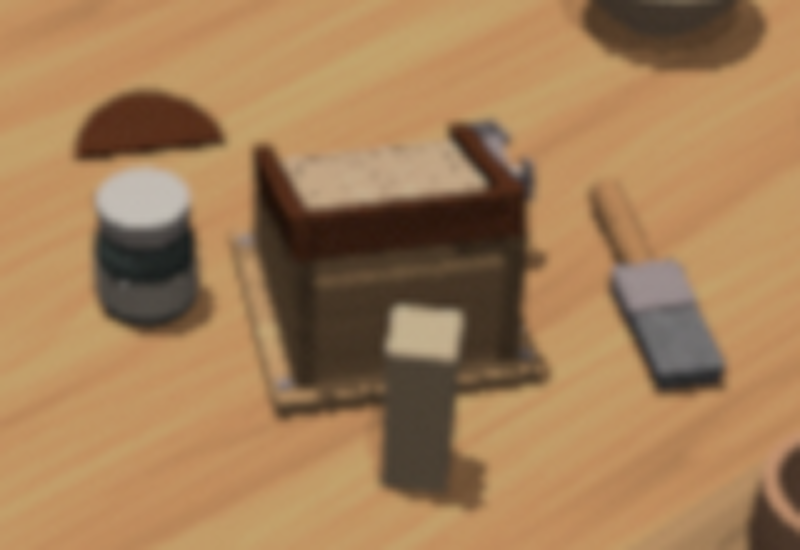

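```bash
cat > h.py <<'E'
import numpy as np, cv2
from rig import *
def ray(n,uv):
    c=calibration(n); d=np.linalg.inv(c['K'])@np.array([uv[0],uv[1],1.]); T=c['pose']
    return T[:3,3],T[:3,:3]@d
def onz(n,uv,z):
    o,d=ray(n,uv); return o+d*(z-o[2])/d[2]
def tri(a,b):
    o1,d1=ray('top',a);o2,d2=ray('scene',b)
    s=np.linalg.lstsq(np.c_[d1,-d2],o2-o1,rcond=None)[0]
    p,q=o1+s[0]*d1,o2+s[1]*d2
    return (p+q)/2,np.linalg.norm(p-q)
def proj(n,P):
    c=calibration(n);T=c['pose'];p=T[:3,:3].T@(np.asarray(P)-T[:3,3]);p=c['K']@p;return p[:2]/p[2]
E
python3 - <<'E'
from h import *
t=lambda u,v:((u-2)/5+200,(v-2)/5+120)
s=lambda u,v:((u-2)/5+270,(v-2)/5+150)
# outer top corners of the brown rim by mask
im=cv2.imread('pics/top0.png'); hsv=cv2.cvtColor(im,cv2.COLOR_BGR2HSV)
for n in('top','scene'):
    im=cv2.imread(f'pics/{n}0.png').astype(int)
    m=((im[:,:,2]<110)&(im[:,:,2]>im[:,:,0]*2.0)).astype(np.uint8)
    k,l,st,ce=cv2.connectedComponentsWithStats(m)
    x0,x1,y0,y1=(235,330,140,235) if n=='top' else (310,385,170,215)
    for i in range(1,k):
        if st[i][4]>60 and x0<ce[i][0]<x1 and y0<ce[i][1]<y1:
            c=cv2.findContours((l==i).astype(np.uint8),0,2)[0][0]
            print(n,st[i],cv2.approxPolyDP(cv2.convexHull(c),2,True)[:,0].tolist(),cv2.approxPolyDP(c,2,True)[:,0].tolist())
print('front L (paddle)',tri(t(248,392),s(458,127)))
print('front R',tri(t(455,503),s(262,147)))
print('back L',tri(t(358,166),s(524,190)))
print('back R',tri(t(578,294),s(300,214)))
print('paddle',onz('top',t(193,416),.0514))
E
```

```text
top [249 153  66  68 668] [[271, 153], [314, 177], [291, 220], [249, 197]] [[271, 153], [249, 197], [251, 198], [269, 162], [278, 162], [308, 180], [291, 214], [291, 220], [314, 177]]
scene [321 175  54  28 618] [[374, 197], [329, 202], [321, 190], [321, 180], [362, 175], [374, 188]] [[374, 188], [361, 175], [368, 185], [366, 189], [332, 193], [321, 180], [321, 190], [329, 202], [374, 197]]
front L (paddle) (array([0.53667078, 0.20527236, 0.07598141]), np.float64(0.0018785303302789325))
front R (array([0.48312765, 0.10072609, 0.07963268]), np.float64(0.005254080923566894))
back L (array([0.64509519, 0.14773524, 0.12677882]), np.float64(0.0033114178185564497))
back R (array([0.58553266, 0.04183774, 0.1266788 ]), np.float64(0.009016016762894092))
paddle [0.52486606 0.23606024 0.0514    ]
```

```bash
cat >> h.py <<'E'
C,S=np.cos(.35),np.sin(.35)
def tray(psi,o):
    R=np.array([[C*np.cos(psi),-np.sin(psi),-S*np.cos(psi)],[C*np.sin(psi),np.cos(psi),-S*np.sin(psi)],[S,0,C]])
    T=np.eye(4);T[:3,:3]=R;T[:3,3]=[o[0],o[1],.085];return T
E
python3 - <<'E'
from h import *
from scipy.optimize import least_squares
t=lambda u,v:((u-2)/5+200,(v-2)/5+120)
s=lambda u,v:((u-2)/5+270,(v-2)/5+150)
P=[(-63.5,63.5,18),(-63.5,-63.5,18),(63.5,63.5,18),(63.5,-63.5,18)]
P=np.array(P)/1000
tp=[t(248,392),t(455,503),t(358,166),t(578,294)]
sp=[s(458,127),s(262,147),s(524,190),s(300,214)]
pts=np.array([onz('top',q,z) for q,z in zip(tp,[.0801,.0801,.1237,.1237])])
pts2=np.array([onz('scene',q,z) for q,z in zip(sp,[.0801,.0801,.1237,.1237])])
for n,p in(('top',pts),('scene',pts2),('both',(pts+pts2)/2)):
    f=lambda a:(((P@tray(a[0],a[1:])[:3,:3].T)+tray(a[0],a[1:])[:3,3]-p)[:,:2]).ravel()
    r=least_squares(f,[-.48,.56,.12]);print(n,r.x.round(4),(r.fun*1000).round(1))
    T=tray(r.x[0],r.x[1:])
    print(' paddle',(T@[-.098,.081,0,1])[:3].round(4),proj('top',(T@[-.098,.081,0,1])[:3])*5-[1000,600]+2)
    tl=[(T@np.r_[a,1])[:3] for a in ((-.0515,.05,.012),(-.0515,-.05,.012),(.0485,-.05,.012),(.0485,.05,.012))]
    print([ (proj('top',q)*5-[1000,600]+2).round().tolist() for q in tl],[ (proj('scene',q)*5-[1350,750]+2).round().tolist() for q in tl])
E
```

```text
top [-0.5024  0.5667  0.1189] [ 3.7  2.3 -3.2 -3.6 -0.4  2.1 -0.2 -0.7]
 paddle [0.525  0.2342 0.0514] [196.56984729 415.81055061]
[[280.0, 375.0], [452.0, 473.0], [544.0, 304.0], [367.0, 205.0]] [[444.0, 142.0], [272.0, 160.0], [303.0, 218.0], [488.0, 198.0]]
scene [-0.4947  0.569   0.1233] [ 0.3  8.1 -4.  -3.9  3.   1.7  0.8 -5.9]
 paddle [0.5265 0.2383 0.0514] [188.73806946 412.84773161]
[[272.0, 371.0], [445.0, 468.0], [534.0, 299.0], [358.0, 200.0]] [[451.0, 140.0], [280.0, 160.0], [313.0, 218.0], [498.0, 196.0]]
both [-0.4986  0.5678  0.1211] [ 2.   5.2 -3.6 -3.8  1.3  1.9  0.3 -3.3]
 paddle [0.5257 0.2363 0.0514] [192.64611727 414.30958355]
[[276.0, 373.0], [448.0, 471.0], [539.0, 301.0], [362.0, 202.0]] [[448.0, 141.0], [276.0, 160.0], [308.0, 218.0], [493.0, 197.0]]
```

```bash
cat >> h.py <<'E'
from scipy.spatial.transform import Rotation as Ro
TR=tray(-.499,[.5676,.1205])
A_YAW=np.radians(8);LEAN=.15
def goal(ax,ay,az,w=.066,lift=0):
    """A-finger tip centre at tray (ax,ay,az) m -> TCP pose"""
    c,s=np.cos(LEAN),np.sin(LEAN);x0=np.array([0,1,0]);y0=np.array([c,0,s]);z=np.array([s,0,-c])
    x=np.cos(A_YAW)*x0-np.sin(A_YAW)*y0;y=np.cos(A_YAW)*y0+np.sin(A_YAW)*x0
    R=np.c_[x,y,z]
    p=np.array([ax,ay,az])-x*(w/2+.0075)-z*lift
    return TR[:3,:3]@p+TR[:3,3],TR[:3,:3]@R
def delta(p,R):
    o=get_obs();R0=Ro.from_quat(o['tool_rot'])
    return (R0.inv().apply(p-o['position'])*100).round(2),(R0.inv()*Ro.from_matrix(R)).as_rotvec(degrees=True).round(2)
def status():
    o=get_obs();p=o['position'];R=Ro.from_quat(o['tool_rot']).as_matrix();w=o['grip_width']
    tf=lambda q:((TR[:3,:3].T@(q-TR[:3,3]))*1000).round(1)
    x=R[:,0]*(w/2+.0075)
    print('t',round(o['time'],2),'p',p.round(4),'A',tf(p+x),'B',tf(p-x),'B@+32 upface',tf(p-x-R[:,2]*.032+R[:,1]*.0095),'w',round(w,4),'F',np.round(o['ft_force'],2),'q',np.round(o['q'],2))
E
python3 - <<'E'
from h import *
for l in (.12,.03,0):
    p,R=goal(-.097,.081,.0,lift=l); print(l,p.round(3),*delta(p,R),'B',(p-R[:,0]*.0405).round(3))
status()
for n,uv,z in(('rib',(286,272),.006),('jar',(320,225),.075),('bowl',(150,228),.05),('tall',(150,152),.115)): print(n,onz('top',uv,z).round(3))
E
```

```text
0.12 [0.461 0.225 0.16 ] [-28.78  38.75   6.23] [-28.16  -5.27   5.56] B [0.446 0.188 0.162]
0.03 [0.499 0.205 0.081] [-29.78  42.95  14.13] [-28.16  -5.27   5.56] B [0.484 0.167 0.083]
0 [0.512 0.198 0.054] [-30.11  44.35  16.76] [-28.16  -5.27   5.56] B [0.497 0.16  0.057]
t 0.1 p [0.1608 0.6033 0.2217] A [-517.   278.6  334.1] B [-494.4  179.8  326. ] B@+32 upface [-474.7  182.1  352.9] w 0.0867 F [ 0.14  0.32 -0.29] q [ 1.13  0.53  1.43  0.    1.18 -0.18]
rib [0.346 0.112 0.006]
jar [0.471 0.025 0.075]
bowl [0.457 0.462 0.05 ]
tall [0.644 0.447 0.115]
```

>>> drive_tool([
  {"offset": [-3.6,4.8,0],"delta_rot": [-4,-1,1],"jaw": 6.6},
  {"offset": [-5.5,7.5,0],"delta_rot": [-8,-2,2],"jaw": 6.6},
  {"offset": [-7.5,10.2,1],"delta_rot": [-12,-3,3],"jaw": 6.6},
  {"offset": [-9.5,13,2],"delta_rot": [-16,-3,3],"jaw": 6.6},
  {"offset": [-11.7,16,2.5],"delta_rot": [-20,-4,4],"jaw": 6.6},
  {"offset": [-14,19,3],"delta_rot": [-24,-5,5],"jaw": 6.6},
  {"offset": [-16.3,22,3.5],"delta_rot": [-28,-5.3,5.5],"jaw": 6.6},
  {"offset": [-18.5,25,4],"delta_rot": [-28.2,-5.3,5.6],"jaw": 6.6},
])

```text
time: 0.77
position: [0.3536, 0.3594, 0.1811]
tool_rot: [0.796, 0.553, 0.111, 0.222]
ft_force: [0.4, -0.4, -0.1]
grip_width: 0.066
```

Run:
```python
from h import *
for l in (.10,): print(*delta(*goal(-.097,.081,.0,lift=l)))
status()
```

```text
[-8.4  11.8  11.49] [0.08 0.01 0.14]
t 0.77 p [0.3536 0.3594 0.1811] A [-256.6  147.4  193. ] B [-245.3   67.3  194.7] B@+32 upface [-240.8   68.6  227.8] w 0.066 F [ 0.4  -0.39 -0.14] q [ 0.86  0.47  1.86 -0.69  0.83  0.12]
```

>>> drive_tool([
  {"offset": [-2,2.5,2],"delta_rot": [0,0,0],"jaw": 6.6},
  {"offset": [-3.5,4.5,4],"delta_rot": [0,0,0],"jaw": 6.6},
  {"offset": [-5,6.5,6],"delta_rot": [0,0,0],"jaw": 6.6},
  {"offset": [-6.3,8.5,8],"delta_rot": [0,0,0],"jaw": 6.6},
  {"offset": [-7.4,10.4,9.8],"delta_rot": [0,0,0],"jaw": 6.6},
  {"offset": [-8.1,11.4,11],"delta_rot": [0,0,0],"jaw": 6.6},
  {"offset": [-8.4,11.8,11.5],"delta_rot": [0,0,0],"jaw": 6.6},
  {"offset": [-8.4,11.8,11.5],"delta_rot": [0,0,0],"jaw": 6.6},
])

```text
time: 1.43
position: [0.4708, 0.2203, 0.1425]
tool_rot: [0.798, 0.55, 0.111, 0.221]
ft_force: [-0.7, -0.0, 0.3]
grip_width: 0.0659
```

Run:
```python
from h import *
for l in (.03,.01): print(*delta(*goal(-.097,.081,.0,lift=l)))
status()
a=camera('top')[:,:,::-1];b=camera('scene')[:,:,::-1]
cv2.imwrite('pics/t1.png',cv2.resize(a[120:280,180:360],None,fx=4,fy=4,interpolation=cv2.INTER_CUBIC))
cv2.imwrite('pics/s1.png',cv2.resize(b[90:260,250:430],None,fx=4,fy=4,interpolation=cv2.INTER_CUBIC))
```

```text
[-0.01 -0.14  6.96] [-0.02  0.06 -0.2 ]
[-0.01 -0.14  8.96] [-0.02  0.06 -0.2 ]
t 1.43 p [0.4708 0.2203 0.1425] A [-110.4   81.4   98.7] B [-99.5   1.2 100.4] B@+32 upface [-95.    2.5 133.5] w 0.0659 F [-0.73 -0.02  0.26] q [ 0.45  0.5   1.97 -0.88  0.53 -0.01]
```

View pics/t1.png

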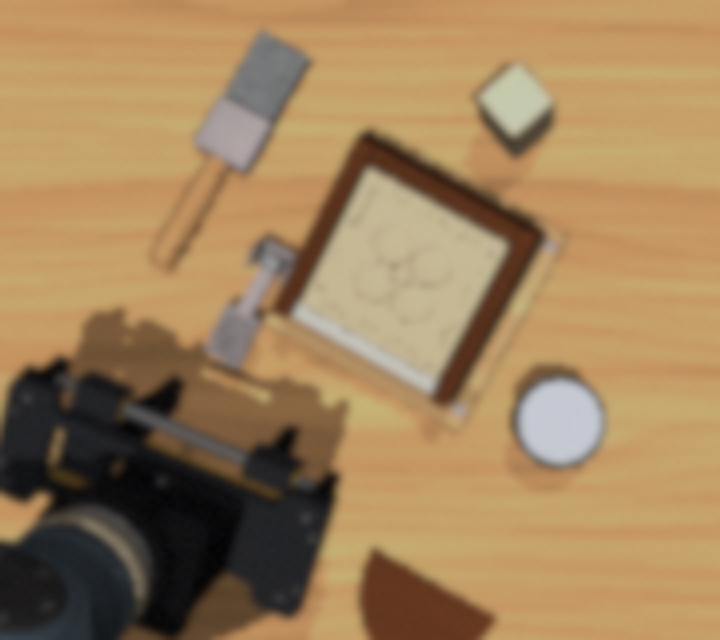

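View pics/s1.png

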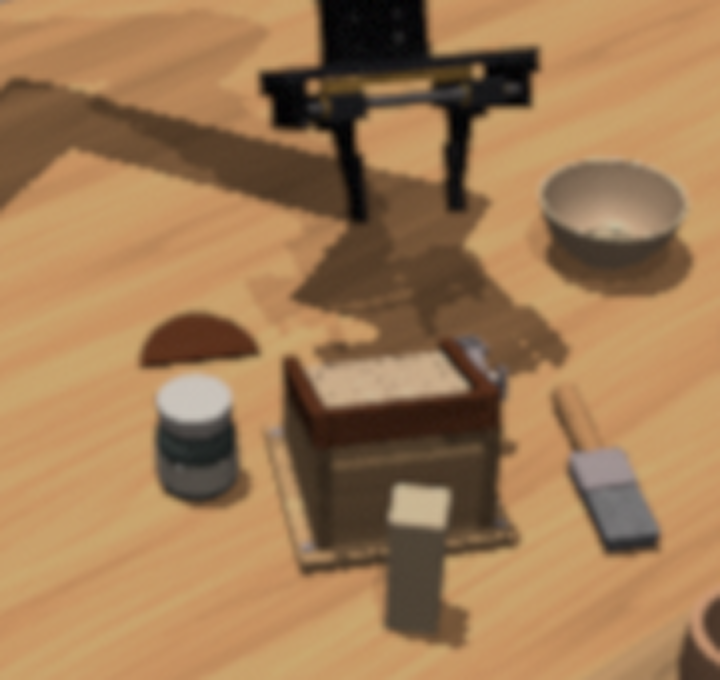

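The gripper hovers before the nest. The paddle is still up in the top crop at about (235,335), and nothing has been disturbed. I'll descend along the tool axis to about 1.5 cm above it.

>>> drive_tool([
  {"offset": [0,0,1.5],"delta_rot": [0,0,0],"jaw": 6.6},
  {"offset": [0,0,3],"delta_rot": [0,0,0],"jaw": 6.6},
  {"offset": [0,-0.1,4.5],"delta_rot": [0,0,0],"jaw": 6.6},
  {"offset": [0,-0.1,6],"delta_rot": [0,0,0],"jaw": 6.6},
  {"offset": [0,-0.1,7.2],"delta_rot": [0,0,0],"jaw": 6.6},
  {"offset": [0,-0.1,8],"delta_rot": [0,0,0],"jaw": 6.6},
  {"offset": [0,-0.1,8.4],"delta_rot": [0,0,0],"jaw": 6.6},
  {"offset": [0,-0.1,8.4],"delta_rot": [0,0,0],"jaw": 6.6},
])

```text
time: 2.2
position: [0.5046, 0.2036, 0.0687]
tool_rot: [0.796, 0.552, 0.112, 0.221]
ft_force: [-0.5, 0.4, 0.1]
grip_width: 0.0658
```

Run:
```python
from h import *
for z in (0,-.014): print(*delta(*goal(-.098,.081,z)))
status()
a=camera('top')[:,:,::-1];b=camera('scene')[:,:,::-1]
cv2.imwrite('pics/t2.png',cv2.resize(a[140:260,200:340],None,fx=5,fy=5,interpolation=cv2.INTER_CUBIC))
cv2.imwrite('pics/s2.png',cv2.resize(b[110:240,280:420],None,fx=5,fy=4.5,interpolation=cv2.INTER_CUBIC))
```

```text
[-0.2  -0.02  1.66] [ 0.02 -0.09  0.01]
[-0.17 -0.23  3.05] [ 0.02 -0.09  0.01]
t 2.2 p [0.5046 0.2036 0.0687] A [-100.5   82.9   16.5] B [-89.4   2.8  18. ] B@+32 upface [-84.9   4.1  51.1] w 0.0658 F [-0.5   0.42  0.14] q [ 0.39  0.67  1.98 -1.18  0.41  0.26]
```

View pics/t2.png

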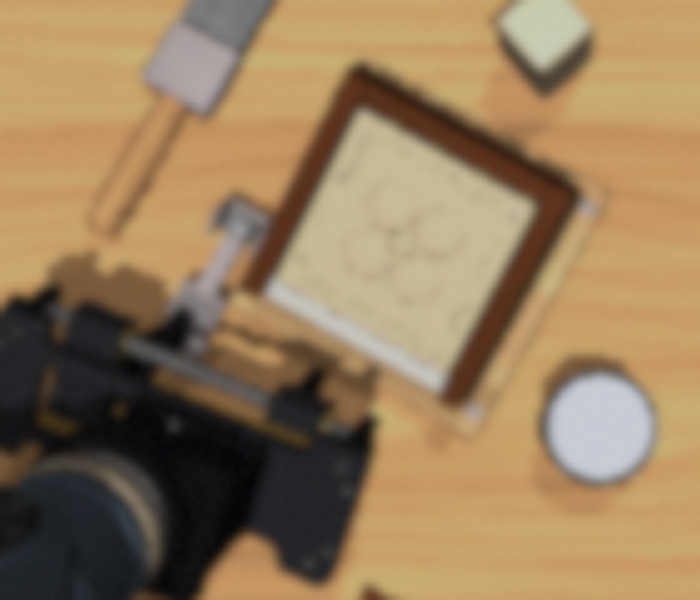

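View pics/s2.png

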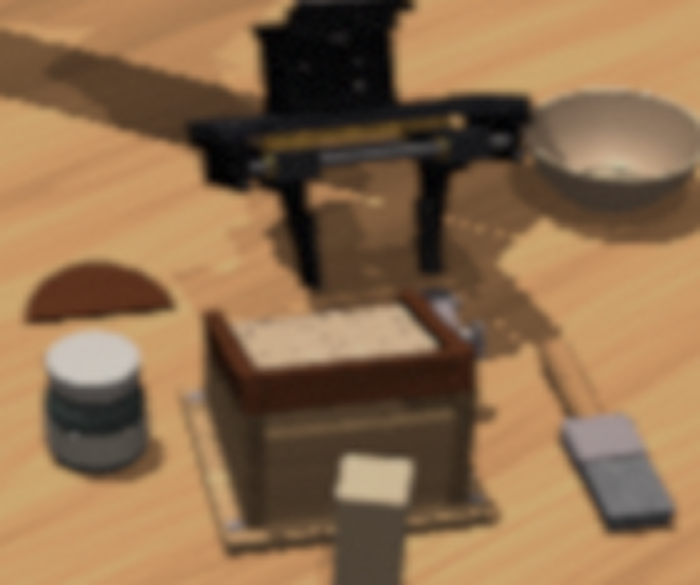

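Run:
```python
from h import *
o=get_obs();p=o['position'];R=Ro.from_quat(o['tool_rot']).as_matrix()
for s in (1,-1):
  for a in (.033,.048):
    q=proj('scene',p+s*a*R[:,0]); print(s,a,(q-[280,110])*[5,4.5])
    q=proj('top',p+s*a*R[:,0]); print('  top',(q-[200,140])*5)
P=(TR@[-.098,.081,0,1])[:3];print('paddle',(proj('scene',P)-[280,110])*[5,4.5],(proj('top',P)-[200,140])*5)
```

```text
1 0.033 [416.9837977  272.10252771]
  top [189.15037342 328.18060994]
1 0.048 [440.45085837 269.25395279]
  top [162.46159343 317.09374211]
-1 0.033 [312.08465356 284.83582546]
  top [307.38082121 377.29508236]
-1 0.048 [287.86321297 287.77597162]
  top [334.43462306 388.53358504]
paddle [427.20011983 296.74380428] [191.77746284 312.72659183]
```

>>> drive_tool([
  {"offset": [-0.1,0,0.4],"delta_rot": [0,0,0],"jaw": 6.6},
  {"offset": [-0.2,0,0.8],"delta_rot": [0,0,0],"jaw": 6.6},
  {"offset": [-0.2,0,1.1],"delta_rot": [0,0,0],"jaw": 6.6},
  {"offset": [-0.2,0,1.4],"delta_rot": [0,0,0],"jaw": 6.6},
  {"offset": [-0.2,-0.1,1.7],"delta_rot": [0,0,0],"jaw": 6.6},
  {"offset": [-0.2,-0.1,1.9],"delta_rot": [0,0,0],"jaw": 6.6},
  {"offset": [-0.2,-0.1,2.0],"delta_rot": [0,0,0],"jaw": 6.6},
  {"offset": [-0.2,-0.1,2.0],"delta_rot": [0,0,0],"jaw": 6.6},
])

```text
time: 2.97
position: [0.5113, 0.197, 0.051]
tool_rot: [0.797, 0.552, 0.112, 0.22]
ft_force: [-3.8, 2.1, 5.8]
grip_width: 0.0662
```

Run:
```python
from h import *
for z in (-.014,): print(*delta(*goal(-.098,.081,z)))
status();print(get_obs()['moment'])
a=camera('top')[:,:,::-1];b=camera('scene')[:,:,::-1]
cv2.imwrite('pics/t3.png',cv2.resize(a[140:260,200:340],None,fx=5,fy=5,interpolation=cv2.INTER_CUBIC))
cv2.imwrite('pics/s3.png',cv2.resize(b[110:240,280:420],None,fx=5,fy=4.5,interpolation=cv2.INTER_CUBIC))
```

```text
[ 0.08 -0.14  1.06] [-0.01 -0.13 -0.05]
t 2.97 p [0.5113 0.197  0.051 ] A [-98.1  80.4  -3.2] B [-86.9   0.1  -1.7] B@+32 upface [-82.4   1.3  31.3] w 0.0662 F [-3.78  2.13  5.79] q [ 0.37  0.71  1.98 -1.28  0.39  0.35]
[0.43895432 0.51530989 0.22358241]
```

View pics/t3.png

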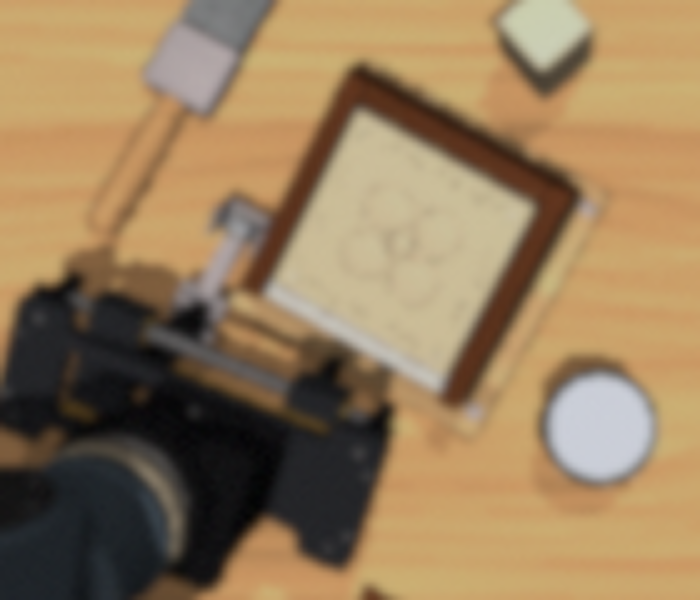

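View pics/s3.png

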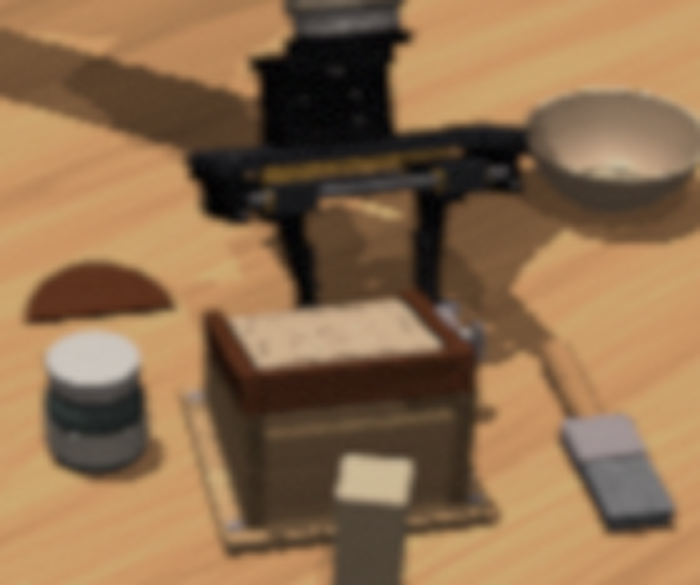

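>>> drive_tool([
  {"offset": [0,0,0.15],"delta_rot": [0,0,0],"jaw": 6.6},
  {"offset": [0,0,0.3],"delta_rot": [0,0,0],"jaw": 6.6},
  {"offset": [0,0,0.45],"delta_rot": [0,0,0],"jaw": 6.6},
  {"offset": [0,0,0.6],"delta_rot": [0,0,0],"jaw": 6.6},
  {"offset": [0,0,0.75],"delta_rot": [0,0,0],"jaw": 6.6},
  {"offset": [0,0,0.85],"delta_rot": [0,0,0],"jaw": 6.6},
  {"offset": [0,0,0.9],"delta_rot": [0,0,0],"jaw": 6.6},
  {"offset": [0,0,0.9],"delta_rot": [0,0,0],"jaw": 6.6},
])

```text
time: 3.73
position: [0.5132, 0.1959, 0.0428]
tool_rot: [0.796, 0.553, 0.112, 0.219]
ft_force: [-8.2, 4.8, 8.1]
grip_width: 0.0663
```

Run:
```python
from h import *
for z in (-.014,): print(*delta(*goal(-.098,.081,z)))
status();print(get_obs()['moment'])
a=camera('top')[:,:,::-1];b=camera('scene')[:,:,::-1]
cv2.imwrite('pics/t4.png',cv2.resize(a[140:260,200:340],None,fx=5,fy=5,interpolation=cv2.INTER_CUBIC))
cv2.imwrite('pics/s4.png',cv2.resize(b[110:240,280:420],None,fx=5,fy=4.5,interpolation=cv2.INTER_CUBIC))
```

```text
[0.06 0.06 0.24] [-0.17 -0.24  0.05]
t 3.73 p [0.5132 0.1959 0.0428] A [-98.9  80.4 -11.5] B [-87.6  -0.  -10.2] B@+32 upface [-83.    1.2  22.9] w 0.0663 F [-8.2   4.8   8.07] q [ 0.36  0.72  1.98 -1.32  0.38  0.39]
[0.90256092 0.73262195 0.3198298 ]
```

View pics/t4.png

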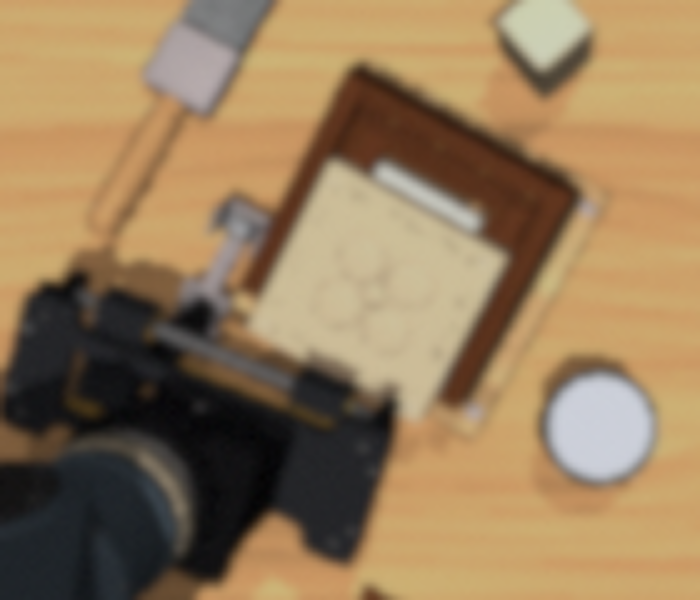

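View pics/s4.png

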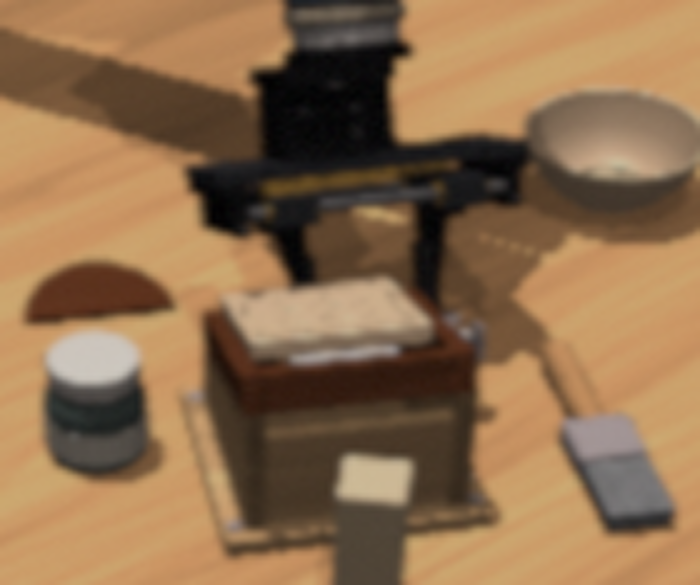

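The tile slid out about 3 cm and is stopped by finger B: its back edge runs from (333,158) to (507,255) in the top crop, and the plate is showing behind it. Next I'll press the paddle onto its stop.

>>> drive_tool([
  {"offset": [0,0,0.05],"delta_rot": [0,0,0],"jaw": 6.6},
  {"offset": [0,0,0.1],"delta_rot": [0,0,0],"jaw": 6.6},
  {"offset": [0,0,0.15],"delta_rot": [0,0,0],"jaw": 6.6},
  {"offset": [0,0,0.2],"delta_rot": [0,0,0],"jaw": 6.6},
  {"offset": [0,0,0.25],"delta_rot": [0,0,0],"jaw": 6.6},
  {"offset": [0,0,0.3],"delta_rot": [0,0,0],"jaw": 6.6},
  {"offset": [0,0,0.3],"delta_rot": [0,0,0],"jaw": 6.6},
  {"offset": [0,0,0.3],"delta_rot": [0,0,0],"jaw": 6.6},
])

```text
time: 4.5
position: [0.5135, 0.1958, 0.0419]
tool_rot: [0.796, 0.553, 0.113, 0.219]
ft_force: [-16.5, 7.1, 21.9]
grip_width: 0.0662
```

Run:
```python
from h import *
status()
o=get_obs();print(Ro.from_quat(o['tool_rot']).inv().apply(o['ft_force']))
```

```text
t 4.5 p [0.5135 0.1958 0.0419] A [-98.9  80.5 -12.5] B [-87.6   0.1 -11.2] B@+32 upface [-83.    1.2  21.8] w 0.0662 F [-16.53   7.07  21.9 ] q [ 0.36  0.73  1.98 -1.33  0.38  0.4 ]
[ -0.79401894  -5.44846691 -27.79376839]
```

>>> drive_tool([
  {"offset": [0,0,-0.05],"delta_rot": [0,0,0],"jaw": 6.6},
  {"offset": [0,0,-0.07],"delta_rot": [0,0,0],"jaw": 6.6},
  {"offset": [0,0,-0.07],"delta_rot": [0,0,0],"jaw": 6.6},
  {"offset": [0,0,-0.07],"delta_rot": [0,0,0],"jaw": 6.6},
  {"offset": [0,0,-0.07],"delta_rot": [0,0,0],"jaw": 6.6},
  {"offset": [0,0,-0.07],"delta_rot": [0,0,0],"jaw": 6.6},
  {"offset": [0,0,-0.07],"delta_rot": [0,0,0],"jaw": 6.6},
  {"offset": [0,0,-0.07],"delta_rot": [0,0,0],"jaw": 6.6},
])

```text
time: 5.17
position: [0.5135, 0.1959, 0.0421]
tool_rot: [0.796, 0.553, 0.113, 0.219]
ft_force: [-14.5, 6.9, 18.4]
grip_width: 0.0661
```

Run:
```python
from h import *
status()
o=get_obs();print(Ro.from_quat(o['tool_rot']).inv().apply(o['ft_force']))
a=camera('top')[:,:,::-1];b=camera('scene')[:,:,::-1]
cv2.imwrite('pics/t5f.png',a);cv2.imwrite('pics/s5f.png',b)
cv2.imwrite('pics/t5.png',cv2.resize(a[140:260,200:340],None,fx=5,fy=5,interpolation=cv2.INTER_CUBIC))
cv2.imwrite('pics/s5.png',cv2.resize(b[110:240,280:420],None,fx=5,fy=4.5,interpolation=cv2.INTER_CUBIC))
# predicted back-edge corners of the tile for tile x (flat, lifted 12, top z 24)
for tx in (-25,-30,-35,-45):
    print(tx,[((proj('top',(TR@[(tx+50)/1e3,y,.024,1])[:3])-[200,140])*5).round() for y in(.05,-.05)],[((proj('scene',(TR@[(tx+50)/1e3,y,.024,1])[:3])-[280,110])*[5,4.5]).round() for y in(.05,-.05)])
```

```text
t 5.17 p [0.5135 0.1959 0.0421] A [-98.9  80.4 -12.3] B [-87.6   0.2 -11. ] B@+32 upface [-83.    1.3  22. ] w 0.0661 F [-14.48   6.89  18.37] q [ 0.36  0.73  1.98 -1.33  0.38  0.4 ]
[-1.54045611e-02 -5.36564458e+00 -2.37886096e+01]
-25 [array([335., 146.]), array([512., 246.])] [array([428., 324.]), array([245., 343.])]
-30 [array([330., 155.]), array([507., 254.])] [array([426., 322.]), array([244., 340.])]
-35 [array([326., 163.]), array([503., 263.])] [array([423., 319.]), array([242., 337.])]
-45 [array([317., 181.]), array([493., 280.])] [array([419., 314.]), array([239., 332.])]
```

View pics/t5.png

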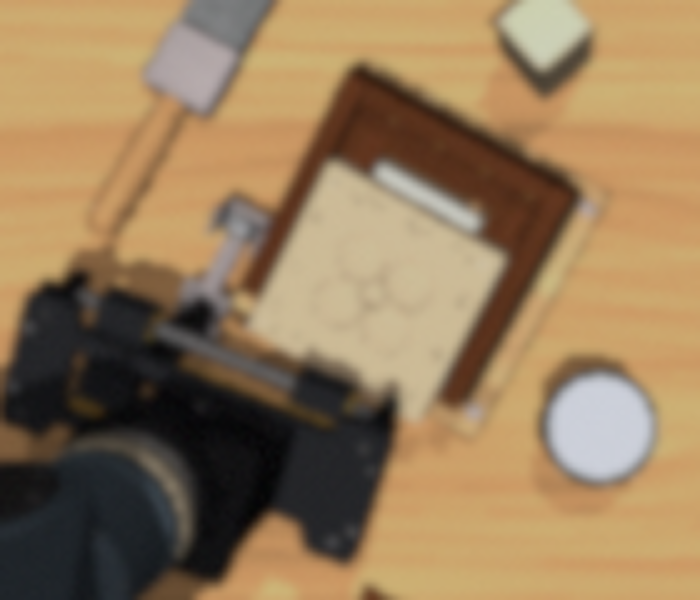

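View pics/s5.png

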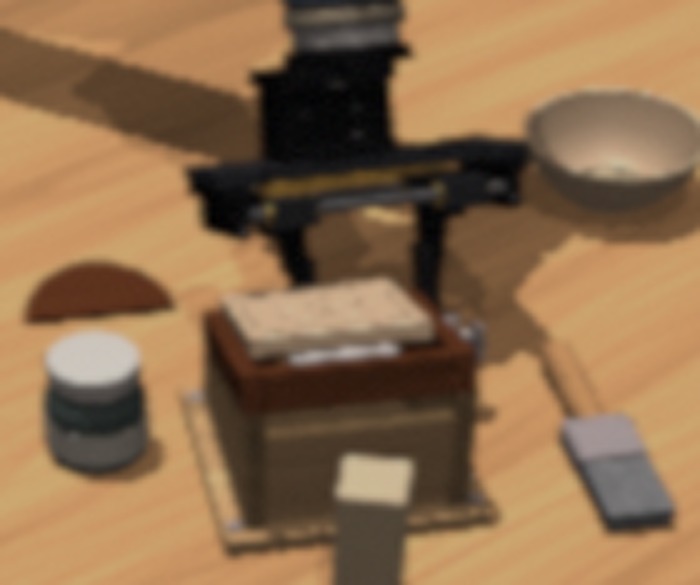

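The tile's back edge matches tile x of about -32 mm, and the finger's face at tile height is at -83 mm, so they touch. The picture has not changed between the last two views.

```bash
python3 -c "
from h import *
status(); print(hand_in())"
```

```text
t 5.27 p [0.5135 0.1959 0.0421] A [-98.9  80.5 -12.3] B [-87.6   0.1 -11. ] B@+32 upface [-82.9   1.2  22. ] w 0.0662 F [-14.48   6.84  18.28] q [ 0.36  0.73  1.98 -1.33  0.38  0.4 ]
the job is handed in; nothing more can be done
None
```

The tile is popped out and held, and I handed the job in at 5.3 s with the arm still in that pose. One finger holds the thumb paddle down, and the other stood before the sill from the start and caught the tile.

- **Paddle:** I take it to be right down. On the last push the force rose from about 13 N to 28 N over about 1 mm of travel, so it is on its stop. I then eased it to about 24 N, still well above the spring's 10 N. My reckoned tip height was -12.3 mm in the tray's frame, against the -14 mm given. That fits my location error of about 2 mm and the tilted fingertip, but I did not measure the paddle's angle itself.
- **Tile:** it rests at tray x of about -32 mm, which is short of the halfway point at -50 mm. That matches the finger's face at about -83 mm, and the tile did not move between the last two pairs of pictures.
- **Other things:** the jar, brush, kiln post, rib and bowl look untouched as far as the last crops show them. The mug, spare tiles and tall jar were out of those crops, and the arm's path stayed clear of them.
- **Disagreement:** when I located the nest, the two camera views disagreed by up to 9 mm at one back corner of the tray. The fit to all four corners still put the paddle within about 2 mm of where the top picture showed it.

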